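# Close the parts tray and hold the gear flap at the marked angle

## Robot

A 7-joint arm with a two-finger parallel gripper is mounted at the origin on the work surface. World frame = base frame: x ahead of the robot, y to its left, z up, the work surface at z = 0. Lengths are in m, angles in rad, forces in N, time in s.
With the tool pointing down it reaches from about 0.425 to 0.875 m from the base axis. Payload 4.7 kg.
Tool frame: the origin (TCP) lies on the mounting face of the last link; the fingertips stand 182 mm ahead of it and the grasp point (between the pads) lies ahead of it (ctrl.grip_point_offset is the z of the grasp point in the tool frame, in m); z points along the fingers, y is the line along which they close (so a half turn about z gives the same grasp; the last joint's range is limited). The gripper opens to 87 mm and grips with 3 to 60 N. Pads are 19 mm wide; open, the fingers measure 117 mm over their backs; the gripper's body (75 mm by 190 mm) begins 51 mm behind the grasp point.
Start: joints at [-1.287, 0.321, -0.07, 1.45, 0.023, 1.371, -0.057], TCP at [0.173, 0.626, 0.405] pointing down, gripper open.
Joint ranges: [-2.86, 2.86], [-0.3, 2.09], [-1.38, 1.24], [0.06, 2.45], [-1.56, 4.7], [0.09, 2.05], [-2.69, 2.69]. Speed limits (rad/s): [2.57, 2.57, 3.14, 3.14, 3.14, 3.14, 3.14].

## Interface

Orientations are given as a rotation vector (axis times angle).
In Python, from bench import ctrl gives the robot as it stands.
- The arm moves only by the shell command python3 -m inch 'ROWS' [FORCE]. ROWS is a JSON object whose key "motion" holds a list of rows, 1 to 20 of them, each of 5 numbers: dx, dy, dz in normalised numbers (1 is 0.75 m), then a turn about the tool's z in fractions of the full range, 1 being pi rad, then the opening from 0.0 (shut) to 1.0 (fully open); each row is the pose to reach, as a shift and turn from the pose commanded when the command began, along the tool's axes at that moment; what a row does not reach only later rows make up. A row lasts 1/10 s, in which the tool goes at most 0.05 m and 0.15 rad, less where a joint would pass 70% of its speed; a pose out of reach is approached as far as the arm can. The fingers move at their own pace and stop on an object; FORCE is the grip in N (left out, the last holds). Time passes only in rows, so rows that do not move let the fingers close. It prints the time, the measured TCP pose, the force, the opening and the grip force at its end. No shift or turn number may pass 1 either way. Input that does not fit is refused with a message, and nothing moves.
- ctrl.get_state(): the state, without advancing time (a new reading comes with each control period).
- ctrl.get_image(name): name is "scene" or "top" or "wrist"; returns (picture, depth): 420x560x3 uint8, red, green, blue; 420x560 float32, m along the optical axis (not along the pixel's ray), 0 where there is no reading.
- ctrl.camera_model(name): a dict with "vertical_fov" (degrees; the focal length in pixels is half the picture's height over the tangent of half this angle, whatever the lens; pixels are square), "cx", "cy" (the principal point, pixels), "rvec" (rotation vector, rad) and "tvec" (3), from world to camera coordinates, as OpenCV has them; the wrist camera has in their place "hand_eye" (4x4, takes a point from camera to tool coordinates, whose origin is the TCP and whose axes are the flange's). Camera axes: x right, y down, z forward; pixel columns grow to the right and rows downward; lengths in m; the calibration is good to about 2 mm. A picture is of the moment at which its call begins: read the wrist's pose just before it. camera_model takes no time and is no camera call.
- ctrl.close_job(): hands the job in; it is judged then, once.
The state is a dict: "time": time; "joint_positions": joint angles; "qd": joint speeds; "joint_torque": joint torques, N m; "position": TCP position; "tool_rot": TCP orientation; "ft_force": force on the tool from outside, world axes, zero at the start; "torque": the same for the moment, N m; "grip_width": opening from 0.0 (shut) to 1.0 (fully open); "grip_force": force on a finger pad.
Only numpy, scipy, OpenCV 4.12 (cv2) and the standard library are available. Lean on these libraries where they do the work, as an engineer would, in place of code of your own. Each camera call takes 0.05 s, during which the arm holds its last target. There are 200 camera calls.

## Task

Get the white winding machine ready for a look at its gears: first push its blue parts tray fully home, leaving the grey flap down until that is done. Then lift the flap (it has a black bar handle) until the yellow pointer on its edge lines up with the red clip on the curved rail, and finish while still holding it steady there, since it falls shut when let go. Do not shift the red clip or the small things lying about on the bench and on the machine.

Things in the scene. Friction and masses are not known exactly. Their poses are not given: they have to be found in the camera images.
- machine: White winding machine fixed to the bench, 220 (x) x 380 (y) x 85 high; origin at the centre of its underside. Its x axis points from its front (robot side) to its back, y to its left, z up. Blue tray in the front of its left half (y = +100), grey flap on top of its right half (y -160 to 0). A head with spindle and hand wheel, 185 high, stands at its back left corner (x 25 to 95, y 60 to 200).
- hinge (a point): Middle of the flap's hinge line, on the machine at (40, -80, 90) in the machine's frame. The hinge line runs along the machine's y axis; it does not move.
- flap_angle (a joint): Angle of the grey flap (rad): 0 lying shut and level, growing as its front edge is lifted about the hinge at its back edge; can reach 1.7. The hinge turns freely, so the flap falls shut when let go.
- flap: Grey flap, 150 long (front to back), 160 wide, 6 thick, 0.35 to 0.7 kg with its black U-shaped bar handle. Origin at hinge; its x points from front edge to hinge. The handle lies in the flap's plane on its front edge: its cross bar is round, 12 thick, 120 long, parallel to the hinge, 45 ahead of the edge, with free air before, behind and below it.
- grip (a point): Middle of the handle's cross bar: 195 from the hinge line. With the flap shut it is 90 above the bench, 45 in front of the machine's front face.
- pointer (a point): Outer tip of the yellow pointer pin (10 mm thick) that sticks out of the flap's right edge, 140 from the hinge line. It moves with the flap and passes just inside the curved rail.
- mark (a point): Inner face of the red clip (26 x 18 x 10 mm), which sits on the curved aluminium rail on the right of the flap, 140 from the hinge line. The pointer meets this point when the flap is at the marked angle. The clip is only held by friction: do not touch it.
- clip (a joint): Angle at which the red clip is set (rad), on the same scale as flap_angle: the marked angle.
- tray (a joint): How far the blue tray stands open (m): 0 fully home against its stop, up to 0.08. It slides straight along the machine's x axis with about 2 N of friction and stays where it is left.
- tray_front (a point): Middle of the outer face of the tray's front panel (142 wide, 60 high, from 12 to 72 above the bench), 45 above the bench. With the tray home that face stands 10 in front of the machine's front face, at x = -120, y = +100 in the machine's frame.
- screwdriver: Bystander: orange-handled screwdriver, 200 long, lying on the bench along its x axis.
- bearing: Bystander: small steel ring, 26 across, 9 high; origin under its centre.
- spool: Bystander: small brass spool, 32 across, 30 high; origin under its centre.
- board: Bystander: green circuit board, 70 x 50, 16 high; origin under its centre.
- oil: Bystander: yellow oil bottle with red cap, 40 across, 110 high, upright; origin under its centre.
- bin: Bystander: small red open bin, 110 x 90 x 45; origin under its centre.
- dish: Bystander: small steel dish, 60 across, 18 high, standing on the machine's top (85 above the bench) behind the tray, left of the flap.

How it is judged:
By the outcome, as a careful person would: the job done as asked, in the order asked, and still so for the second after the job is handed in, while the arm keeps its last pose, push and grip.
It also fails if it takes over 51 s, if anything falls off the work surface, if the arm or the gripper's body presses on something with over 40 N, if the wrist force passes 120 N, or if a joint passes its speed limit or range.

## Working session

There is one attempt and no reset: what is moved stays moved. The work goes in short steps, Python scripts to look and compute and a shell command to move; the robot and the scene stay as the last step left them, time stands still between calls to the robot, and variables do not carry over. Pictures are saved under pics/ and viewed, at most 10 in all, crops included, and the job is handed in when it is done.

```bash
mkdir -p pics; ls; cat > h.py <<'E'
import numpy as np, cv2
from bench import ctrl
from scipy.spatial.transform import Rotation as R
def cam(n):
    m=ctrl.camera_model(n); f=210/np.tan(np.radians(m["vertical_fov"])/2)
    if "rvec" in m:
        Rm=R.from_rotvec(np.ravel(m["rvec"])).as_matrix(); t=np.ravel(m["tvec"]); Rc=Rm.T; o=-Rm.T@t
    else:
        s=ctrl.get_state(); T=np.array(m["hand_eye"]); Rt=R.from_rotvec(s["tool_rot"]).as_matrix()
        Rc=Rt@T[:3,:3]; o=np.array(s["position"])+Rt@T[:3,3]
    return f,m["cx"],m["cy"],Rc,o
def cloud(n,d,c):
    f,cx,cy,Rc,o=c; v,u=np.mgrid[:420,:560]
    P=np.stack([(u-cx)/f*d,(v-cy)/f*d,d],-1)
    return P@Rc.T+o
def ray(c,u,v):
    f,cx,cy,Rc,o=c; r=Rc@np.array([(u-cx)/f,(v-cy)/f,1]); return o,r/np.linalg.norm(r)
def onz(c,u,v,z):
    o,r=ray(c,u,v); return o+r*(z-o[2])/r[2]
def grab(n):
    c=cam(n); p,d=ctrl.get_image(n); return p,d,c
E
python3 - <<'E'
from h import *
for n in("scene","top"):
    p,d,c=grab(n); np.savez(n+"0.npz",p=p,d=d); cv2.imwrite(f"pics/{n}0.png",p[:,:,::-1]); print(n,c[0],c[4],c[3].tolist(), ctrl.camera_model(n))
s=ctrl.get_state(); print(s, ctrl.grip_point_offset)
E
```

```text
pics
scene 486.3685838205138 [1.2595174  0.53797338 1.11633842] [[-0.6050223315798031, 0.5917480205424003, -0.5327121722599271], [0.7961695163023351, 0.45625587984720806, -0.39742253762935514], [0.007879060898661916, -0.6645787028554266, -0.7471767315102593]] {'vertical_fov': 46.70660254416726, 'cx': 280.9971252509333, 'cy': 209.22190026603855, 'rvec': array([ 1.18223228,  2.39225027, -0.90461581]), 'tvec': array([ 0.32492245, -0.24887571,  1.71886509])}
top 484.0600974945938 [ 0.46712439 -0.02835293  1.39856814] [[-0.0187421900019353, -0.9981613799826848, 0.0576419103170015], [-0.9996903051588267, 0.019652521026201995, 0.015266701961012992], [-0.016371441151684412, -0.05733792748588474, -0.998220585835736]] {'vertical_fov': 46.90533456373995, 'cx': 286.9805693590184, 'cy': 205.5059969543173, 'rvec': array([ 2.1634383 , -2.20541473,  0.04555819]), 'tvec': array([0.00330736, 0.54701373, 1.36958642])}
{'time': 0.1, 'joint_positions': array([-1.28688937,  0.32174193, -0.07008747,  1.45155387,  0.02260109,
        1.37078862, -0.05691991]), 'qd': array([-0.00027997, -0.00198542, -0.00031263, -0.00255048,  0.00125302,
       -0.00227866,  0.00044084]), 'joint_torque': array([-3.89736942e-04, -4.92570484e+01, -4.05877680e-01, -3.13398921e+01,
       -6.41640695e-02,  3.94871179e-02,  6.27074746e-05]), 'position': array([0.17323491, 0.62630086, 0.40377471]), 'tool_rot': array([-4.22492122e-01, -3.11291481e+00,  2.66932315e-03]), 'ft_force': array([-0.18889162, -0.41175633,  0.46330159]), 'torque': array([-0.01081593,  0.02108185, -0.02860117]), 'grip_force': 0.0, 'grip_width': 1.0005007883231143} 0.1635
```

View pics/scene0.png

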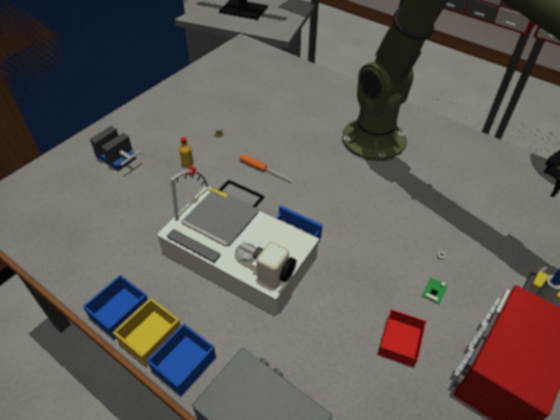

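View pics/top0.png

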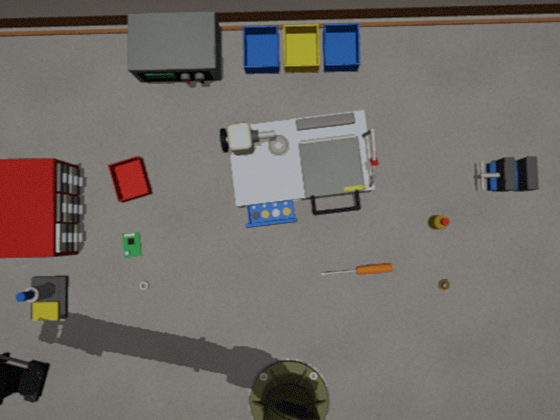

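The scene view shows the machine at (240,245), with the handle at (243,190), the tray front at (300,222) and the clip at (193,171). In the top view the handle is at (336,207), the tray at (272,214) and the clip at (374,161). The screwdriver lies in front of the machine at (357,270).

```bash
python3 - <<'E'
from h import *
a=np.load("scene0.npz"); b=np.load("top0.npz")
A=cv2.resize(a["p"][155:310,150:330],None,fx=3.3,fy=3.3,interpolation=cv2.INTER_CUBIC)[:590,:400*2]
B=cv2.resize(b["p"][100:240,215:395],None,fx=4.2,fy=4.2,interpolation=cv2.INTER_CUBIC)[:590]
cv2.imwrite("pics/sc.png",A[:,:,::-1]); cv2.imwrite("pics/tc.png",B[:,:,::-1])
for n,z in(("scene",a),("top",b)):
    c=cam(n); P=cloud(n,z["d"],c); h=cv2.cvtColor(z["p"],cv2.COLOR_RGB2HSV)
    H,S,V=[h[...,i].astype(int) for i in range(3)]
    v,u=np.mgrid[:420,:560]
    roi=(u>150)&(u<330)&(v>155)&(v<310) if n=="scene" else (u>215)&(u<395)&(v>100)&(v<240)
    for nm,m in dict(red=((H<6)|(H>174))&(S>140)&(V>60),yel=(H>18)&(H<34)&(S>110)&(V>90),blue=(H>100)&(H<125)&(S>140),white=(S<40)&(V>170),blk=(V<50)).items():
        m=m&roi; k,l,st,ce=cv2.connectedComponentsWithStats(m.astype(np.uint8))
        for i in range(1,k):
            if st[i,4]<8: continue
            q=P[(l==i)&(z["d"]>0)]
            print(n,nm,st[i],ce[i].round(1),np.median(q,0).round(3),q.min(0).round(3),q.max(0).round(3))
    if n=="top":
        t=(P[...,2]>.08)&(P[...,2]<.092)&roi&(S<60); q=P[t][:,:2].astype(np.float32); r=cv2.minAreaRect(q); print("toprect",r)
E
```

```text
scene red [189 166   6  10  36] [191.6 170.4] [ 0.644 -0.222  0.204] [ 0.494 -0.409  0.001] [ 0.655 -0.215  0.213]
scene yel [210 188  17   9  57] [218.2 192. ] [ 0.589 -0.191  0.094] [ 0.523 -0.288 -0.004] [ 0.599 -0.162  0.099]
scene yel [151 298  15  12  52] [157.2 304.4] [ 0.943 -0.08   0.058] [ 0.922 -0.136 -0.003] [ 0.947 -0.052  0.064]
scene blue [278 206  44  31 533] [300. 221.] [0.505 0.043 0.055] [ 0.488 -0.026  0.023] [0.522 0.109 0.076]
scene white [200 188   6   5  11] [202.5 189.8] [ 0.603 -0.239  0.084] [ 0.594 -0.246  0.082] [ 0.616 -0.236  0.088]
scene white [ 158  191  160  107 3873] [253.1 244.4] [0.681 0.021 0.085] [ 0.506 -0.231  0.   ] [0.799 0.155 0.19 ]
scene white [253 261   3   4  10] [254.1 262.8] [0.714 0.046 0.084] [0.708 0.042 0.083] [0.718 0.05  0.086]
scene blk [220 181  44  26 140] [243.8 190.7] [ 0.535 -0.135  0.095] [ 0.521 -0.201  0.087] [ 0.581 -0.072  0.101]
scene blk [279 258  16  24 225] [287.  269.6] [0.724 0.159 0.166] [0.694 0.148 0.129] [0.749 0.163 0.186]
top red [370 158   8   7  34] [373.6 161.8] [ 0.639 -0.226  0.208] [ 0.634 -0.234  0.
[... 536 characters left out ...]
0.549 -0.228  0.076] [0.799 0.143 0.106]
top white [229 124  20  24 374] [239.  135.8] [0.716 0.108 0.185] [0.688 0.086 0.177] [0.748 0.134 0.195]
top white [366 186   8   4  15] [369.9 188. ] [ 0.586 -0.233  0.085] [ 0.584 -0.244  0.08 ] [ 0.592 -0.224  0.087]
top white [273 210   6   6  28] [275.4 212.6] [0.525 0.027 0.035] [0.52  0.018 0.03 ] [0.534 0.032 0.04 ]
top blk [220 129   8  23 125] [223.6 139.9] [0.708 0.149 0.175] [0.683 0.143 0.134] [0.739 0.159 0.186]
top blk [310 191  50  24 256] [336.  206.1] [ 0.532 -0.143  0.096] [ 0.518 -0.203  0.085] [ 0.579 -0.071  0.107]
toprect ((0.6481645107269287, -0.04727855324745178), (0.27121567726135254, 0.3803415894508362), 5.9367756843566895)
```

View pics/tc.png

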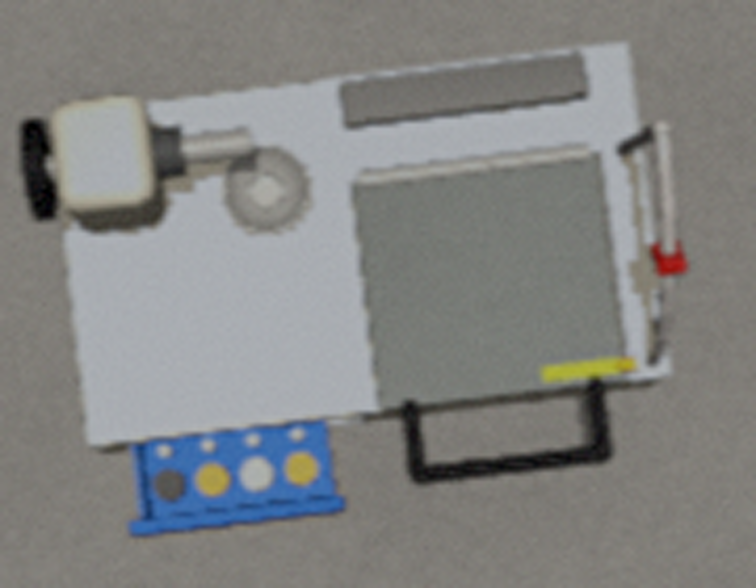

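View pics/sc.png

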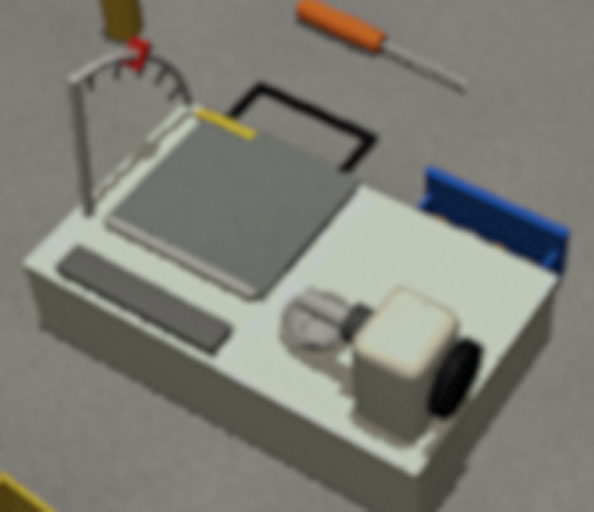

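The crops match: the machine is yawed by about 5°, the tray stands open, and the clip is on the rail at about 1 rad. Next I'll fix the machine frame, the clip angle, and the bar and tray points, each from both views.

```bash
cat > geo.py <<'E'
from h import *
def tri(ca,a,cb,b):
    o1,r1=ray(ca,*a); o2,r2=ray(cb,*b)
    A=np.stack([r1,-r2],1); t=np.linalg.lstsq(A,o2-o1,rcond=None)[0]
    p,q=o1+t[0]*r1,o2+t[1]*r2; return (p+q)/2,np.linalg.norm(p-q)
E
python3 - <<'E'
from geo import *
S,T=cam("scene"),cam("top")
s=lambda x,y:(150+(x+.5)/3.3-.5,155+(y+.5)/3.3-.5); t=lambda x,y:(215+(x+.5)/4.2-.5,100+(y+.5)/4.2-.5)
pts=dict(clip=(s(139,53),t(669,259)),BR=(s(25,262),t(630,42)),FL=(s(556,276),t(91,446)),barR=(s(262,87),t(607,455)),barL=(s(375,137),t(417,477)),trayL=(s(567,233),t(130,530)),trayR=(s(428,171),t(343,505)))
W={}
for k,(a,b) in pts.items():
    p,e=tri(S,a,T,b); W[k]=p; print(k,p.round(4),"gap",round(e,4))
fl,fr,br=[onz(T,*t(*q),.085) for q in((91,446),(668,375),(630,42))]
print(fl,fr,br,"W",np.linalg.norm(fl-fr),"D",np.linalg.norm(fr-br))
v=fl-fr; w=br-fr
print("yaw",np.arctan2(-v[0],v[1]),np.arctan2(w[1],w[0]))
y=np.arctan2(-v[0],v[1])*.65+np.arctan2(w[1],w[0])*.35; Rm=R.from_euler('z',y).as_matrix()
c=(fl+br)/2; c[2]=0; print("yaw",y,"centre",c)
for k,p in W.items(): print(k,"machine",(Rm.T@(p-c)).round(4))
m=Rm.T@(W["clip"]-c); print("clip ang",np.arctan2(m[2]-.09,.04-m[0]),"r",np.hypot(m[2]-.09,.04-m[0]))
g=lambda *q:(c+Rm@np.array(q)).round(4)
print("grip",g(-.155,-.08,.09),"trayhome",g(-.12,.1,.045),"hinge",g(.04,-.08,.09))
E
```

```text
clip [ 0.6418 -0.2277  0.1981] gap 0.0021
BR [ 0.801  -0.2246  0.0837] gap 0.0044
FL [0.5448 0.1306 0.0819] gap 0.001
barR [ 0.5313 -0.2021  0.0868] gap 0.0035
barL [ 0.5198 -0.0798  0.0904] gap 0.0023
trayL [0.4904 0.1068 0.0678] gap 0.0005
trayR [ 0.5038 -0.0325  0.0639] gap 0.0009
[0.54486597 0.12978929 0.085     ] [ 0.58349393 -0.244523    0.085     ] [ 0.80213874 -0.22610963  0.085     ] W 0.37630015881283896 D 0.21941878667541967
yaw 0.10283312047809842 0.08401762328393002
yaw 0.09624769646013949 centre [ 0.67350236 -0.04816017  0.        ]
clip machine [-0.0488 -0.1756  0.1981]
BR machine [ 0.1099 -0.1879  0.0837]
FL machine [-0.111   0.1903  0.0819]
barR machine [-0.1563 -0.1396  0.0868]
barL machine [-0.1561 -0.0167  0.0904]
trayL machine [-0.1674  0.1718  0.0678]
trayR machine [-0.1674  0.0319  0.0639]
clip ang 0.8829449020332244 r 0.13988778858789544
grip [ 0.5269 -0.1427  0.09  ] trayhome [0.5444 0.0398 0.045 ] hinge [ 0.721  -0.1239  0.09  ]
```

Both views agree with the given sizes: the bar comes out at x −156, the clip radius at 139.9 mm and the heights within 4 mm. The tray is open about 47 mm and the clip is at about 0.88 rad. I'll move to a point in front of the tray, with the fingers shut.

Careful with the scale: shifts go in shares of 0.75 m and turns go in shares of pi rad. That gives: -0.498 m / 0.75 = -0.664, -0.43 m / 0.75 = -0.5733, -0.366 rad / 3.1416 = -0.1165.

```bash
python3 -m inch '{"motion": [[-0.4333,-0.3313,0,-0.1165,0],[-0.4333,-0.3313,0,-0.1165,0],[-0.4333,-0.3313,0,-0.1165,0],[-0.4333,-0.3313,0,-0.1165,0],[-0.4333,-0.3313,0,-0.1165,0],[-0.4333,-0.3313,0,-0.1165,0],[-0.4333,-0.3313,0,-0.1165,0],[-0.4333,-0.3313,0,-0.1165,0],[-0.4333,-0.3313,0,-0.1165,0],[-0.5733,-0.664,0,-0.1165,0],[-0.5733,-0.664,0,-0.1165,0],[-0.5733,-0.664,0,-0.1165,0],[-0.5733,-0.664,0,-0.1165,0],[-0.5733,-0.664,0,-0.1165,0],[-0.5733,-0.664,0,-0.1165,0],[-0.5733,-0.664,0,-0.1165,0],[-0.5733,-0.664,0,-0.1165,0]]}'
python3 - <<'E'
from h import *
p,d,c=grab("wrist"); cv2.imwrite("pics/w1.png",p[:,:,::-1]); np.savez("w1.npz",p=p,d=d)
s=ctrl.get_state(); print(s["position"],R.from_rotvec(s["tool_rot"]).as_matrix().round(4).tolist(),s["joint_positions"].round(2),s["ft_force"])
E
```

```text
time: 1.8
position: [0.4548, 0.0326, 0.4046]
tool_rot: [0.151, -3.138, -0.001]
ft_force: [0.5, -0.6, 0.1]
grip_width: 0.001
grip_force: 0.0
[0.45478364 0.03339269 0.40453089] [[-0.9952, -0.0979, -0.0005], [-0.0979, 0.9952, 0.0005], [0.0004, 0.0006, -1.0]] [-0.59 -0.12  0.42  1.92  0.05  1.33  1.49] [-0.45067577  0.78591147  0.3148757 ]
```

View pics/w1.png

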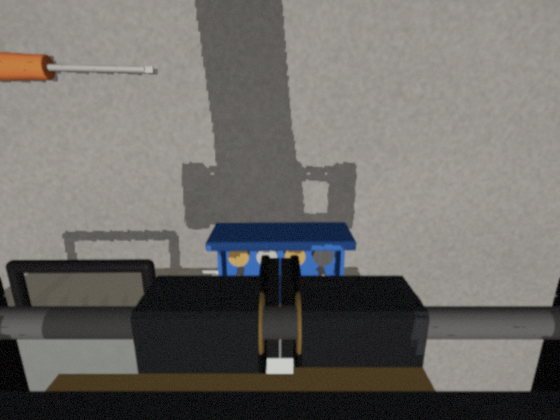

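The wrist view shows the tray panel square ahead, its top edge at (281,228), and the screwdriver well clear at (80,68). Now I'll lower and push to just short of home.

In the tool's units: 0.178 m / 0.75 = 0.2373, 0.15 m / 0.75 = 0.2.

```bash
python3 -m inch '{"motion": [[0,0,0.0667,0,0],[0,0,0.1333,0,0],[0,0,0.2,0,0],[0,0,0.2373,0,0],[0,0,0.2373,0,0],[0,0,0.2373,0,0],[-0.0267,0,0.2373,0,0],[-0.0467,0,0.2373,0,0],[-0.06,0,0.2373,0,0],[-0.0733,0,0.2373,0,0],[-0.0867,0,0.2373,0,0],[-0.096,0,0.2373,0,0],[-0.096,0,0.2373,0,0],[-0.096,0,0.2373,0,0]]}'
python3 -m inch '{"motion": [[-0.004,0,0,0,0],[-0.004,0,0,0,0],[-0.004,0,0,0,0]]}'
python3 -m inch '{"motion": [[-0.004,0,0,0,0],[-0.004,0,0,0,0],[-0.004,0,0,0,0]]}'
python3 -m inch '{"motion": [[-0.0027,0,0,0,0],[-0.0027,0,0,0,0],[-0.0027,0,0,0,0]]}'
```

```text
time: 3.25
position: [0.527, 0.0385, 0.2268]
tool_rot: [-0.15, 3.137, -0.001]
ft_force: [-0.8, 0.1, -0.1]
grip_width: 0.003
grip_force: 0.0
time: 3.55
position: [0.5296, 0.039, 0.2267]
tool_rot: [-0.151, 3.138, -0.0]
ft_force: [0.7, 0.2, -0.0]
grip_width: 0.006
grip_force: 0.1
time: 3.85
position: [0.5326, 0.0393, 0.2267]
tool_rot: [0.151, -3.138, 0.0]
ft_force: [-2.0, -0.9, -0.4]
grip_width: 0.004
grip_force: 0.6
time: 4.15
position: [0.5346, 0.0395, 0.2267]
tool_rot: [0.151, -3.138, 0.0]
ft_force: [-1.4, -0.6, 0.2]
grip_width: 0.004
grip_force: 0.8
```

In the tool's units: -0.002 m / 0.75 = -0.0027.

```bash
for i in 1; do python3 -m inch '{"motion": [[-0.0027,0,0,0,0],[-0.0027,0,0,0,0],[-0.0027,0,0,0,0]]}'; done
python3 -m inch '{"motion": [[-0.0027,0,0,0,0],[-0.0027,0,0,0,0],[-0.0027,0,0,0,0]]}'
python3 -m inch '{"motion": [[-0.0027,0,0,0,0],[-0.0027,0,0,0,0],[-0.0027,0,0,0,0]]}'
```

```text
time: 4.45
position: [0.5354, 0.0396, 0.2266]
tool_rot: [0.151, -3.133, -0.0]
ft_force: [-6.8, -1.5, 5.6]
grip_width: 0.006
grip_force: 3.7
time: 4.75
position: [0.5362, 0.0396, 0.2263]
tool_rot: [0.15, -3.129, -0.001]
ft_force: [-12.6, -1.8, 10.1]
grip_width: 0.004
grip_force: 6.3
time: 5.05
position: [0.537, 0.0396, 0.2262]
tool_rot: [0.15, -3.125, -0.001]
ft_force: [-17.8, -2.5, 14.8]
grip_width: 0.003
grip_force: 9.0
```

The force rises at the expected home position (17.8 N), so the tray is against its stop. I'll retreat, rise, turn a quarter and hover over the bar.

In the tool's units: -0.182 m / 0.75 = -0.2427, -0.14 m / 0.75 = -0.1867, 0.45 rad / 3.1416 = 0.1432.

```bash
python3 -m inch '{"motion": [[0.04,0,0,0,0],[0.08,0,0,0,0],[0.08,0,-0.0667,0,0],[0.08,0,-0.1333,0,0.45],[0.08,0,-0.1733,0.0477,0.45],[0.08,-0.0267,-0.1733,0.0955,0.45],[0.08,-0.0533,-0.1733,0.1432,0.45],[0.08,-0.08,-0.1733,0.191,0.45],[0.08,-0.1067,-0.1733,0.2387,0.45],[0.08,-0.1333,-0.1733,0.2865,0.45],[0.08,-0.16,-0.1733,0.3342,0.45],[0.08,-0.1867,-0.1733,0.382,0.45],[0.0667,-0.2133,-0.1733,0.4297,0.45],[0.0533,-0.2427,-0.1733,0.4775,0.45],[0.0413,-0.2427,-0.1733,0.5001,0.45],[0.0413,-0.2427,-0.1733,0.5001,0.45],[0.0413,-0.2427,-0.1733,0.5001,0.45],[0.0413,-0.2427,-0.1733,0.5001,0.45]]}'
python3 - <<'E'
from h import *
p,d,c=grab("wrist"); t,dt,ct=grab("top")
np.savez("w2.npz",p=p,d=d)
o=np.zeros((420,800,3),np.uint8); o[:,:560]=p; o[:280,560:]=cv2.resize(t[190:250,235:287],(240,280)) 
cv2.imwrite("pics/w2.png",o[:,:,::-1])
s=ctrl.get_state(); c0=np.array([.6735,-.0482,0]); Rm=R.from_euler('z',.0962).as_matrix()
print("tcp machine",Rm.T@(s["position"]-c0), (Rm.T@R.from_rotvec(s["tool_rot"]).as_matrix()).round(3).tolist(),s["joint_positions"].round(2))
v,u=np.where(p.max(2)<0)
for P,n,dd,cc in((t,"top",dt,ct),):
    h=cv2.cvtColor(P,cv2.COLOR_RGB2HSV); m=(h[...,0]>100)&(h[...,0]<125)&(h[...,1]>140); m[:190]=0;m[260:]=0;m[:,:235]=0;m[:,310:]=0
    q=(cloud(n,dd,cc)[m]-c0)@Rm; print("tray",q.min(0).round(4),q.max(0).round(4),np.median(q,0))
E
```

```text
time: 6.85
position: [0.527, -0.1435, 0.3567]
tool_rot: [-2.11, -2.328, -0.001]
ft_force: [0.4, 0.6, 0.6]
grip_width: 0.444
grip_force: 0.0
tcp machine [-0.15500768 -0.08083386  0.35685139] [[-0.001, 1.0, 0.0], [1.0, 0.001, 0.001], [0.001, 0.0, -1.0]] [-0.4   0.14  0.67  1.8  -0.1   1.23  0.4 ]
tray [-0.1207  0.0343  0.0409] [-0.1113  0.1701  0.08  ] [-0.11662826  0.10099793  0.07214705]
```

View pics/w2.png

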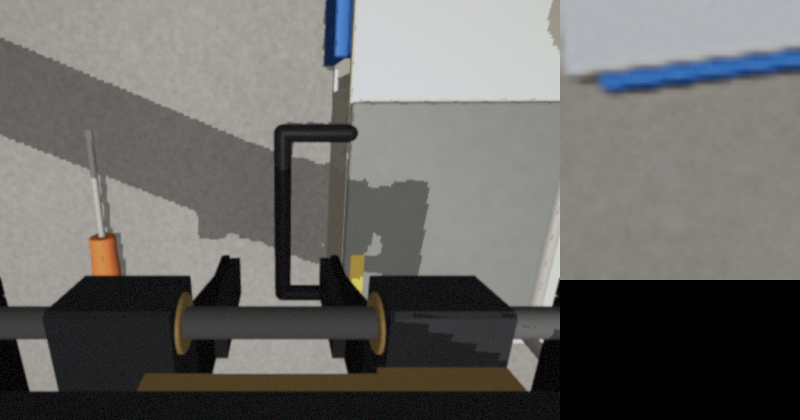

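The tray face is at x ≈ −0.120, so it is home. The bar, at u≈283, sits between the open fingers at about 232 and 328. I'll descend and grasp.

In the tool's units: 0.103 m / 0.75 = 0.1373, 0.08 m / 0.75 = 0.1067.

```bash
python3 -m inch '{"motion": [[0,0,0.0533,0,0.45],[0,0,0.1067,0,0.45],[0,0,0.1373,0,0.45],[0,0,0.1373,0,0.45],[0,0,0.1373,0,0.45],[0,0,0.1373,0,0],[0,0,0.1373,0,0],[0,0,0.1373,0,0],[0,0,0.1373,0,0],[0,0,0.1373,0,0],[0,0,0.1373,0,0]]}' 20
```

```text
time: 8.05
position: [0.5285, -0.1438, 0.2545]
tool_rot: [2.11, 2.324, 0.004]
ft_force: [6.2, 0.3, -1.4]
grip_width: 0.129
grip_force: 20.0
```

The bar is gripped (11 mm opening at 20 N). I'll lift along the arc to 0.8 rad, then measure the pointer against the clip.

In the tool's units: -0.1399 m / 0.75 = -0.1865, -0.1256 m / 0.75 = -0.1675.

```bash
python3 -m inch '{"motion": [[0,0.002,-0.0067,0,0],[0,0.0024,-0.0129,0,0],[0,0.0033,-0.026,0,0],[0,0.0049,-0.0388,0,0],[0,0.0072,-0.0516,0,0],[0,0.0136,-0.0768,0,0],[0,0.0225,-0.1012,0,0],[0,0.0339,-0.1247,0,0],[0,0.0475,-0.1468,0,0],[0,0.0551,-0.1573,0,0],[0,0.0632,-0.1675,0,0],[0,0.0717,-0.1772,0,0],[0,0.0808,-0.1865,0,0],[0,0.0808,-0.1865,0,0],[0,0.0808,-0.1865,0,0]]}'
python3 - <<'E'
from h import *
import itertools
s=ctrl.get_state(); c0=np.array([.6735,-.0482,0]); Rm=R.from_euler('z',.0962).as_matrix()
g=Rm.T@(s["position"]-np.array([0,0,.1635])-c0); print("grip m",g,"th",np.arctan2(g[2]-.09,.0415-g[0]),"r",np.hypot(g[2]-.09,.0415-g[0]),s["ft_force"])
o=[]
for n,(v0,u0) in (("scene",(140,160)),("top",(130,320))):
    p,d,c=grab(n); np.savez(n+"3.npz",p=p,d=d)
    o.append(cv2.resize(p[v0:v0+80,u0:u0+80],(400,400),interpolation=cv2.INTER_CUBIC))
cv2.imwrite("pics/l3.png",np.hstack(o)[:,:,::-1])
E
```

```text
time: 9.55
position: [0.587, -0.1383, 0.3941]
tool_rot: [-2.111, -2.323, 0.002]
ft_force: [-6.6, 0.9, 2.4]
grip_width: 0.129
grip_force: 20.0
grip m [-0.09479863 -0.08136265  0.23057259] th 0.8008335737628648 r 0.1958008364134196 [-6.60757487  0.93489378  2.43244148]
```

View pics/l3.png

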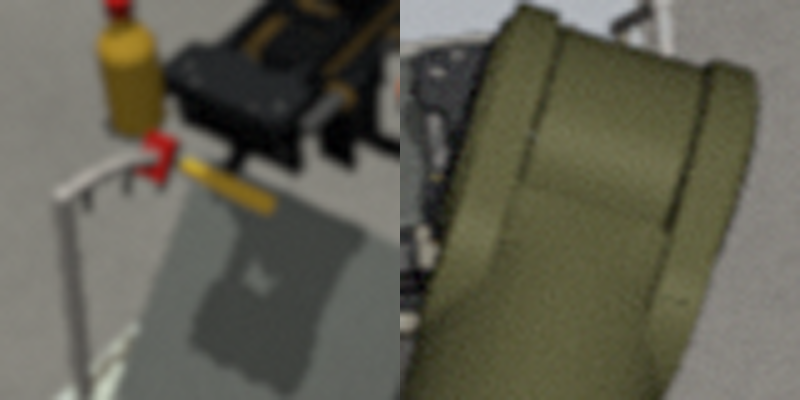

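The pointer tip is at about scene pixel (197,173) and the clip at (191,171). The arm hides the clip from the top camera, so I'll compare the pointer and clip angles from the scene ray and depth data, plus the earlier top picture.

```bash
python3 - <<'E'
from h import *
c0=np.array([.6735,-.0482,0]); Rm=R.from_euler('z',.0962).as_matrix()
def polar(q):
    q=(q-c0)@Rm; return np.stack([np.arctan2(q[:,2]-.09,.0415-q[:,0]),np.hypot(q[:,2]-.09,.0415-q[:,0]),q[:,1]],1)
def onplane(c,u,v,y):   # ray to plane y_m=y
    o,r=ray(c,u,v); o=Rm.T@(o-c0); r=Rm.T@r; p=o+r*(y-o[1])/r[1]; return np.arctan2(p[2]-.09,.0415-p[0]),np.hypot(p[2]-.09,.0415-p[0])
for f,n in(("scene0","scene"),("scene3","scene"),("top0","top")):
    z=np.load(f+".npz"); c=cam(n); P=cloud(n,z["d"],c); h=cv2.cvtColor(z["p"],cv2.COLOR_RGB2HSV).astype(int)
    v,u=np.mgrid[:420,:560]; roi=(u>180)&(u<230)&(v>160)&(v<200) if n=="scene" else (u>335)&(u<385)&(v>150)&(v<195)
    for nm,m in dict(red=((h[...,0]<6)|(h[...,0]>174))&(h[...,1]>110)&(h[...,2]>50),yel=(h[...,0]>18)&(h[...,0]<34)&(h[...,1]>100)&(h[...,2]>70)).items():
        m=m&roi; k=m&(z["d"]>0); q=polar(P[k]); q=q[(q[:,1]>.11)&(q[:,1]<.17)]
        print(f,nm,m.sum(),len(q),"th/r/y pct5,50,95",np.percentile(q,[5,50,95],axis=0).round(3).tolist())
        uv=np.stack([u[m],v[m]],1).astype(float); ce=uv.mean(0)
        if nm=="red": print("  cent",ce.round(1),"u",uv[:,0].min(),uv[:,0].max(),"v",uv[:,1].min(),uv[:,1].max(),[ (y,np.round(onplane(c,*ce,y),3).tolist()) for y in(-.17,-.175,-.18)])
        else:
            d=np.linalg.svd(uv-ce)[2][0]; t=(uv-ce)@d; tip=ce+d*(t.min() if d[0]>0 else t.max())*(1 if n=="scene" else -1)
            print("  tip",tip.round(1),[(y,np.round(onplane(c,*tip,y),3).tolist()) for y in(-.16,-.165,-.17)])
E
```

```text
scene0 red 48 45 th/r/y pct5,50,95 [[0.877, 0.13, -0.18], [0.919, 0.143, -0.17], [0.954, 0.152, -0.165]]
  cent [191.5 170.8] u 188.0 194.0 v 166.0 176.0 [(-0.17, [0.933, 0.143]), (-0.175, [0.878, 0.141]), (-0.18, [0.821, 0.139])]
scene0 yel 120 66 th/r/y pct5,50,95 [[0.005, 0.134, -0.158], [0.026, 0.139, -0.134], [0.057, 0.147, -0.108]]
  tip [182.8 160. ] [(-0.16, [1.295, 0.192]), (-0.165, [1.262, 0.187]), (-0.17, [1.227, 0.183])]
scene3 red 48 45 th/r/y pct5,50,95 [[0.872, 0.131, -0.179], [0.927, 0.143, -0.17], [0.953, 0.151, -0.166]]
  cent [191.5 170.8] u 188.0 194.0 v 166.0 176.0 [(-0.17, [0.933, 0.143]), (-0.175, [0.878, 0.141]), (-0.18, [0.821, 0.139])]
scene3 yel 139 85 th/r/y pct5,50,95 [[0.803, 0.135, -0.158], [0.828, 0.141, -0.13], [0.847, 0.146, -0.105]]
  tip [182.3 160.6] [(-0.16, [1.307, 0.191]), (-0.165, [1.274, 0.186]), (-0.17, [1.239, 0.182])]
top0 red 42 40 th/r/y pct5,50,95 [[0.865, 0.135, -0.182], [0.912, 0.151, -0.173], [0.925, 0.157, -0.167]]
  cent [373.9 161.9] u 370.0 378.0 v 158.0 165.0 [(-0.17, [0.98, 0.172]), (-0.175, [0.894, 0.147]), (-0.18, [0.776, 0.124])]
top0 yel 81 81 th/r/y pct5,50,95 [[0.007, 0.136, -0.159], [0.034, 0.141, -0.136], [0.072, 0.145, -0.109]]
  tip [365.2 186. ] [(-0.16, [0.188, 0.145]), (-0.165, [-0.036, 0.14]), (-0.17, [-0.265, 0.142])]
```

The pointer reads +0.027 from its upper surface both shut and lifted, so the flap angle of 0.80 can be trusted. I'll average a few depth frames to get the clip's extent on its inner face.

```bash
python3 - <<'E'
from h import *
c0=np.array([.6735,-.0482,0]); Rm=R.from_euler('z',.0962).as_matrix()
c=cam("scene"); F=[ctrl.get_image("scene") for _ in range(8)]
p=np.mean([f[0] for f in F],0).astype(np.uint8); D=np.array([f[1] for f in F]); d=np.median(D,0)
h=cv2.cvtColor(p,cv2.COLOR_RGB2HSV).astype(int); q=(cloud("scene",d,c)-c0)@Rm
th=np.arctan2(q[...,2]-.09,.0415-q[...,0]); r=np.hypot(q[...,2]-.09,.0415-q[...,0])
print("std",D.std(0)[165:177,187:196].mean())
red=((h[...,0]<8)|(h[...,0]>172))&(h[...,1]>90)
for v in range(164,179):
    print(v,' '.join(f"{th[v,u]:.2f}/{r[v,u]*1e3:.0f}/{-q[v,u,1]*1e3:.0f}" if red[v,u] else "-" for u in range(187,197)))
y=(h[...,0]>18)&(h[...,0]<34)&(h[...,1]>100)&(r>.125)&(r<.155)&(abs(th-.82)<.1)
print("yel",np.percentile(th[y],[3,10,50,90,97]),q[y][:,1].min())
s=ctrl.get_state(); print(s["time"],s["position"],s["ft_force"])
E
```

```text
std 0.032329462
164 - - - - - - - - - -
165 - - - - - - - - - -
166 - - - 0.90/152/182 -0.34/270/342 -0.34/272/339 - - - -
167 - - 0.92/149/182 0.91/150/180 0.92/151/176 0.90/152/175 0.86/152/175 -0.34/273/331 - -
168 - 0.93/146/183 0.93/147/180 0.92/148/178 0.92/149/175 0.93/150/171 0.92/151/169 0.90/151/168 0.88/152/167 -
169 - - 0.93/144/179 0.92/145/177 0.93/147/173 0.93/148/171 0.93/149/167 0.90/149/167 0.87/149/167 -
170 - - - 0.93/143/176 0.92/144/173 0.93/145/169 0.93/146/166 0.90/147/166 - -
171 - - - - 0.93/142/171 0.93/143/168 0.92/143/167 0.88/143/167 - -
172 - - - - 0.92/138/172 0.91/140/169 0.90/140/167 0.87/140/167 - -
173 - 1.01/136/172 0.93/134/176 0.94/136/172 0.94/137/169 0.93/138/166 0.89/137/167 - - -
174 0.94/130/180 0.93/130/178 0.93/132/175 0.95/133/170 0.92/134/170 0.93/135/166 0.89/135/167 - - -
175 - - 0.93/129/174 0.93/130/171 0.93/131/168 0.91/132/167 0.87/132/167 - - -
176 - - - - 0.92/128/168 0.90/129/167 - - - -
177 - - - - - - - - - -
178 - - - - - - - - - -
yel [0.80997567 0.81441258 0.82404087 0.83125372 0.83639788] -0.16467574623884992
10.05 [ 0.58679838 -0.13828383  0.39389767] [-5.80194216  0.70667829  2.75842045]
```

The clip's back face is at 0.928 rad and its inner face is at y = −0.167, so its centre is at 0.892 rad. I'll move the last 0.09 rad slowly.

In the tool's units: 0.0134 m / 0.75 = 0.0179, -0.0119 m / 0.75 = -0.0159.

```bash
python3 -m inch '{"motion": [[0,0.0035,-0.0035,0,0],[0,0.0071,-0.0068,0,0],[0,0.0107,-0.01,0,0],[0,0.0143,-0.0131,0,0],[0,0.0179,-0.0159,0,0],[0,0.0179,-0.0159,0,0],[0,0.0179,-0.0159,0,0],[0,0.0179,-0.0159,0,0],[0,0.0179,-0.0159,0,0]]}'
cat > chk.py <<'E'
from h import *
c0=np.array([.6735,-.0482,0]); Rm=R.from_euler('z',.0962).as_matrix()
s=ctrl.get_state(); g=Rm.T@(s["position"]-np.array([0,0,.1635])-c0); print("th",np.arctan2(g[2]-.09,.0415-g[0]),s["ft_force"],s["grip_force"],s["time"])
c=cam("scene"); F=[ctrl.get_image("scene") for _ in range(5)]
p=np.mean([f[0] for f in F],0).astype(np.uint8); d=np.median([f[1] for f in F],0)
h=cv2.cvtColor(p,cv2.COLOR_RGB2HSV).astype(int); q=(cloud("scene",d,c)-c0)@Rm
th=np.arctan2(q[...,2]-.09,.0415-q[...,0]); r=np.hypot(q[...,2]-.09,.0415-q[...,0])
rg=(r>.125)&(r<.155)&(abs(th-.9)<.15)
y=(h[...,0]>18)&(h[...,0]<34)&(h[...,1]>100)&rg; red=((h[...,0]<8)|(h[...,0]>172))&(h[...,1]>90)&rg
print("yel",np.percentile(th[y],[3,10,50,90,97]),"red",np.percentile(th[red],[3,10,50,90,97]))
cv2.imwrite("pics/l4.png",cv2.resize(p[140:220,160:240],(480,480),interpolation=cv2.INTER_CUBIC)[:,:,::-1])
E
python3 chk.py
```

```text
time: 10.95
position: [0.6, -0.1371, 0.4064]
tool_rot: [-2.111, -2.323, 0.001]
ft_force: [-7.4, 1.7, 4.7]
grip_width: 0.132
grip_force: 20.0
th 0.892437175642139 [-7.42847535  1.6543382   4.67609773] 19.990645051002502 10.95
yel [0.89152456 0.90381924 0.91682398 0.92859551 0.93397289] red [0.88183278 0.89335364 0.92592333 0.93713118 0.94090506]
```

View pics/l4.png

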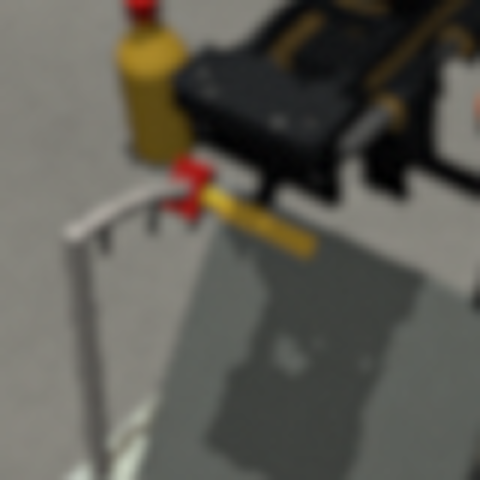

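The picture shows the pointer tip at crop (208,193) meeting the red clip at (190,190). Their upper faces agree (0.934 and 0.94 rad), the clip has not moved, and the grip holds at 20 N.

```bash
python3 -m inch '{"motion": [[0,0,0,0,0],[0,0,0,0,0],[0,0,0,0,0]]}' && python3 -c "from bench import ctrl; print(ctrl.close_job())"
```

```text
time: 11.5
position: [0.5999, -0.1371, 0.4064]
tool_rot: [-2.111, -2.323, 0.002]
ft_force: [-7.1, 1.9, 5.2]
grip_width: 0.128
grip_force: 20.0
the job is handed in; nothing more can be done
None
```

The job is handed in at 11.5 s: I pushed the tray fully home first, then lifted the flap to about 0.892 rad, where its pointer lines up with the red clip, and the arm is still holding it there; the clip showed no shift.

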